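Tip the biscuit carton over into the labelling frame and square it to the fence

ROBOT

A 6-joint arm with a two-finger parallel gripper is mounted at the origin on the work surface. World frame = base frame: x ahead of the robot, y to its left, z up, the work surface at z = 0. Lengths are in mm, angles in rad, forces in N, time in s.
With the tool pointing down it reaches from about 350 to 875 mm from the base axis. Payload 4.2 kg.
Tool frame: the origin (TCP) lies midway between the tips of the shut fingers; the grasp point (between the pads) lies 19 mm behind it; z points along the fingers, y is the line along which they close (so a half turn about z gives the same grasp; the last joint's range is limited). The gripper opens to 85 mm and grips with 20 to 120 N. Pads are 22 mm wide; open, the fingers measure 114 mm over their backs; the gripper's body (76 mm by 85 mm) begins 54 mm behind the grasp point. The pads swing forward as they close: fully open they stand 13 mm farther back than shut.
Start: joints at [1.478, 0.385, 0.008, 0, -1.194, -0.259], TCP at [215.335, 586.711, 198.712] pointing down, gripper open.
Joint ranges: [-3.14, 3.14], [-1.21, 2.06], [-1.07, 1.41], [-3.16, 2.05], [-2.99, -0.16], [-3.1, 3.1]. Speed limits (rad/s): [2.79, 2.79, 3.14, 3.14, 3.14, 3.14].

INTERFACE

Orientations are given as a unit quaternion [x, y, z, w].
In Python, from bench import arm gives the robot as it stands.
- The arm moves only by the tool send_rows, never from a script. Its argument "targets" is a list of rows, each an object of numbers: "gripper": the gripper command: -1 is fully open, 1 is shut, values between are in proportion; "x", "y", "z": the shift along the tool's x, y, z in cm; "ax", "ay", "az": the turn, a rotation vector about the tool's x, y, z in degrees. A call has 1 to 5 rows; each row shifts and turns the commanded pose from where the row before left it, along the tool's axes as they then stand; what a row does not reach is not made up. A row lasts 1/12 s, in which the tool goes at most 41.7 mm and 7.16 degrees, less where a joint would pass 70% of its speed; a pose out of reach is approached as far as the arm can. A call is refused whole if a number of a shift passes 4.17 or a number of a turn 7.16, either way. A call with a gripper value outside its range is refused whole. The fingers move at their own pace and stop on an object; the grip force is fixed at half the most. Time passes only in rows, so rows that do not move let the fingers close. It gives the time, the measured TCP pose, the force, the opening and the grip force at its end, in the units of the state.
- arm.read_state(): the state, without advancing time (a new reading comes with each control period).
- arm.get_image(name): name is "side" or "top"; returns (picture, depth): 480x640x3 uint8, red, green, blue; 480x640 float32, mm along the optical axis (not along the pixel's ray), 0 where there is no reading.
- arm.camera_model(name): a dict with "fx", "fy", "cx", "cy" (pixels), "cam_to_world" (4x4, takes a point from camera to world coordinates). Camera axes: x right, y down, z forward; pixel columns grow to the right and rows downward; lengths in mm; the calibration is good to about 2 mm. A picture is of the moment at which its call begins. camera_model takes no time and is no camera call.
- arm.job_done(): hands the job in; it is judged then, once.
Trained networks look in the newest picture that a camera, given by its name, has taken for a name from the list of things; names that differ only in an ending like _2 or _b are one class to them, and where a whole thing is asked for, a point or a joint stands for the part that bears it (a point fixed in the world has none). Each returns a list of dicts, best first, with "score" (0 to 1); they miss things now and then, are a little off and sometimes report something else, mostly with a low value. They report only what shows in the picture. A call takes as long as a camera call. They do not tell look-alikes from the thing itself.
- arm.boxes_of(camera, thing): "rect" ([left, top, width, height] in pixels, round what is visible of it).
The state is a dict: "clock": time; "joints": joint angles; "joint_vel": joint speeds; "joint_efforts": joint torques, N m; "position": TCP position; "ee_rot": TCP orientation; "contact_force": force on the tool from outside, world axes, zero at the start; "wrist_torque": the same for the moment, N m; "gripper_width": finger opening in mm; "grasp_force": force on a finger pad.
Only numpy, scipy, OpenCV 4.12 (cv2) and the standard library are available. Lean on these libraries where they do the work, as an engineer would, in place of code of your own. Each camera call takes 0.05 s, during which the arm holds its last target. There are 200 camera calls.

TASK

The tall biscuit carton stands at one end of the white taped frame on the bench. Push it over from high up so that it falls along the frame and lands lying on its broad face inside the tape, then push it along the bench with the fingertips until its long side is flush against the low metal fence, still inside the tape. Only push: do not pick the carton up, and leave everything else on the bench where it is.

Things in the scene. Friction and masses are not known exactly. Their poses are not given: they have to be found in the camera images.
- frame: Labelling place: flat rectangle of 8 mm white tape on the bench, fixed low aluminium fence along its far side. Origin: centre of the rectangle on the bench; x across it to the fence (roughly away from the robot), y along its length, z up. Inside of the tape: x -95 to +95, y -130 to +130 mm. Fence: face at x = +95 mm, 25 mm high, y -150 to +150, its foot reaches to x = +117.
- carton: Tall cardboard carton, x 110 wide, y 55 thick, z 190 mm tall, 0.2 to 0.4 kg, upright at the start; origin: centre of underside. Stands across the tape about 120 mm from the frame's centre along frame -y or +y, broad faces square to frame y and x along frame x within 0.1 rad. Pushed near its top it tips on its lower front edge, falls by itself past 0.28 rad; pushed low it slides.
- carton_center (a point): The middle of the tall carton (95 mm above its underside when standing, 27.5 mm above the bench when lying on a broad face); axes as the carton's.
- foot_near (a point): Point on the tall carton at its foot end, mid-thickness, at the edge at carton x = -55 mm (the narrow side towards the robot).
- foot_far (a point): The same at carton x = +55 mm (the narrow side towards the fence).
- top_near (a point): Point on the tall carton at its top end (190 mm from the foot), mid-thickness, at carton x = -55 mm.
- top_far (a point): The same at carton x = +55 mm.
- jar: Bystander: closed jar, 72 mm across, 120 mm high, origin at the centre of its underside. About 0.38 m from the frame's centre along +y.
- small_carton: Bystander: shorter cardboard carton, 90 x 60 x 110 mm high, origin at the centre of its underside. About 0.38 m from the frame's centre along -y.
- bowl: Bystander: steel bowl, 120 mm across, 50 mm high, beyond the fence; origin under its centre.
- cutter: Bystander: steel ring cutter, 70 mm across, 40 mm high, beyond the fence; origin under its centre.
- biscuits: Bystander: little pile of three brown biscuits, 60 x 48 mm, 22 mm high, beyond the fence; origin at the bottom.
- brush: Bystander: pastry brush with a wooden handle lying across the bench between the frame and the jar, about 275 mm from the frame's centre along +y; under 40 mm high, origin at its underside.
Things that resemble listed ones, but are neither listed nor needed, are in the scene too. Leave any green or yellow look-alike of the carton alone.

How it is judged (in metres and radians):
On the way:
1. the tall carton has been toppled and lies on a broad face, at rest, all of it inside the tape (or on it) (angle between the y axis of carton_center and the z axis of frame, either way round below 0.08 rad and height (world z) of carton_center below 0.034 m and x of foot_near in the frame of frame between -0.099 and 0.1 m and y of foot_near in the frame of frame between -0.134 and 0.134 m and x of foot_far in the frame of frame between -0.099 and 0.1 m and y of foot_far in the frame of frame between -0.134 and 0.134 m and x of top_near in the frame of frame between -0.099 and 0.1 m and y of top_near in the frame of frame between -0.134 and 0.134 m and x of top_far in the frame of frame between -0.099 and 0.1 m and y of top_far in the frame of frame between -0.134 and 0.134 m and linear speed of carton below 0.02 m/s and angular speed of carton below 0.2 rad/s), for 0.2 s.
At the end, for the whole second after the job is handed in: the tall carton lies flat on a broad face at rest, its long side within 4 mm of the fence face at both ends, and all of it inside the taped frame (lying on the 8 mm tape by up to 4 mm still counts) (angle between the y axis of carton_center and the z axis of frame, either way round below 0.06 rad and height (world z) of carton_center below 0.033 m and x of foot_far in the frame of frame between 0.091 and 0.1 m and x of top_far in the frame of frame between 0.091 and 0.1 m and x of foot_near in the frame of frame between -0.099 and 0.1 m and y of foot_near in the frame of frame between -0.134 and 0.134 m and x of each of foot_far, top_near, top_far in the frame of frame above -0.099 m and y of foot_far in the frame of frame between -0.134 and 0.134 m and x of top_near in the frame of frame below 0.1 m and y of top_near in the frame of frame between -0.134 and 0.134 m and y of top_far in the frame of frame between -0.134 and 0.134 m and linear speed of carton below 0.02 m/s and angular speed of carton below 0.2 rad/s); the robot touches nothing.
It fails at once if the carton is lifted (its middle rises more than 17 mm above its standing height, or more than 22 mm off the bench once lying) (height (world z) of carton_center above 0.112 m or (angle between the y axis of carton_center and the z axis of frame, either way round below 0.1 rad and height (world z) of carton_center above 0.05 m) or (angle between carton_center's own z axis and vertical below 0.06 rad and height (world z) of carton_center above 0.105 m)).
It fails at once if the carton comes to rest lying with a corner more than 9 mm outside the inner edge of the tape (angle between the y axis of carton_center and the z axis of frame, either way round below 0.1 rad and linear speed of carton below 0.01 m/s and height (world z) of carton_center below 0.034 m and (x of any of foot_near, foot_far, top_near, top_far in the frame of frame below -0.104 m or x of any of foot_near, foot_far, top_near, top_far in the frame of frame above 0.105 m or y of any of foot_near, foot_far, top_near, top_far in the frame of frame below -0.139 m or y of any of foot_near, foot_far, top_near, top_far in the frame of frame above 0.139 m)).
It fails at once if a bystander is moved more than 15 mm (distance of any of jar, small_carton, bowl, cutter, biscuits, brush from where it was at the start of the episode above 0.015 m).
It also fails if it takes over 58 s, if anything falls off the work surface, if the arm or the gripper's body presses on something with over 40 N, if the wrist force passes 120 N, or if a joint passes its speed limit or range.

## Working session

There is one attempt and no reset: what is moved stays moved. The work goes in short steps, Python scripts to look and compute and a tool call to move; the robot and the scene stay as the last step left them, time stands still between calls to the robot, and variables do not carry over. Pictures are saved under pics/ and viewed, at most 10 in all, crops included, and the job is handed in when it is done.

Besides the shell and the picture viewer there is one more tool, called as a command line: name --argument value ..., lists and objects as JSON in quotes. send_rows: Moves the arm, as the interface text tells. Its arguments: {"type":"object","properties":{"targets":{"type":"array"}},"required":["targets"]}

```bash
mkdir -p pics
cat > h.py <<'E'
import numpy as np, cv2
from bench import arm
def snap(name):
    im,d=arm.get_image(name); return im,d,arm.camera_model(name)
def cloud(d,m):
    v,u=np.mgrid[0:480,0:640]
    T=np.array(m["cam_to_world"])
    P=np.stack([(u-m["cx"])/m["fx"]*d,(v-m["cy"])/m["fy"]*d,d],-1)
    W=P@T[:3,:3].T+T[:3,3]
    W[d<=0]=np.nan
    return W
E
python3 - <<'E'
from h import *
for n in ("top","side"):
    im,d,m=snap(n)
    cv2.imwrite(f"pics/{n}0.png",im[:,:,::-1]); np.savez(f"{n}0.npz",im=im,W=cloud(d,m))
    print(n,np.round(m["cam_to_world"],3).tolist(),m["fx"])
    for t in ("frame","carton","small_carton","jar","brush"):
        print(t,[(np.round(b["rect"]).tolist(),round(b["score"],2)) for b in arm.boxes_of(n,t)][:4])
s=arm.read_state();print(s)
E
```

```text
top [[-0.023, -0.998, 0.06, 478.607], [-0.999, 0.022, -0.03, 50.396], [0.029, -0.061, -0.998, 1240.786], [0.0, 0.0, 0.0, 1.0]] 442.8356978466493
frame [([277.0, 202.0, 102.0, 87.0], 0.62)]
carton [([269.0, 233.0, 26.0, 45.0], 0.83), ([144.0, 282.0, 72.0, 50.0], 0.75), ([234.0, 304.0, 53.0, 50.0], 0.72), ([219.0, 216.0, 17.0, 71.0], 0.45)]
small_carton [([448.0, 210.0, 49.0, 40.0], 0.79)]
jar [([167.0, 237.0, 38.0, 24.0], 0.71), ([271.0, 231.0, 25.0, 42.0], 0.65)]
brush [([218.0, 215.0, 18.0, 70.0], 0.91)]
side [[0.75, -0.495, 0.438, 116.53], [-0.661, -0.547, 0.514, -489.647], [-0.015, -0.676, -0.737, 891.765], [0.0, 0.0, 0.0, 1.0]] 476.84988377505033
frame [([254.0, 233.0, 151.0, 129.0], 0.69), ([393.0, 266.0, 39.0, 32.0], 0.54)]
carton [([138.0, 170.0, 68.0, 70.0], 0.87), ([158.0, 227.0, 76.0, 84.0], 0.85), ([395.0, 266.0, 33.0, 32.0], 0.66), ([247.0, 196.0, 62.0, 93.0], 0.61)]
small_carton [([452.0, 359.0, 56.0, 77.0], 0.56)]
jar [([210.0, 170.0, 38.0, 54.0], 0.85), ([222.0, 222.0, 26.0, 29.0], 0.66)]
brush [([224.0, 222.0, 26.0, 28.0], 0.79)]
{'clock': 0.6, 'joints': array([ 1.47762737e+00,  3.84695843e-01,  7.90549478e-03, -7.47083068e-06,
       -1.19397494e+00, -2.58591100e-01]), 'joint_vel': array([-0.00037018, -0.00257615, -0.00049965,  0.00262177,  0.00069318,
        0.00133488]), 'joint_efforts': array([ 5.43351525e-04, -3.91830468e+01,  1.88530684e+01,  4.18892696e+00,
       -4.33722125e-04,  5.05467668e-06]), 'position': array([215.31730613, 586.72761871, 198.71563323]), 'ee_rot': array([ 9.84572697e-01, -1.74976012e-01, -4.74378085e-06, -1.51810254e-05]), 'contact_force': array([-0.05846402, -0.5326413 , -0.05487863]), 'wrist_torque': array([-0.0363321 , -0.02296375,  0.01485104]), 'grasp_force': 0.0, 'gripper_width': 85.56103080984158}
```

Run:
```python
import cv2
a=cv2.imread("pics/top0.png")[160:400,120:520]; cv2.imwrite("pics/topc.png",cv2.resize(a,(800,480),interpolation=cv2.INTER_CUBIC))
```

```text
(no output)
```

View pics/topc.png

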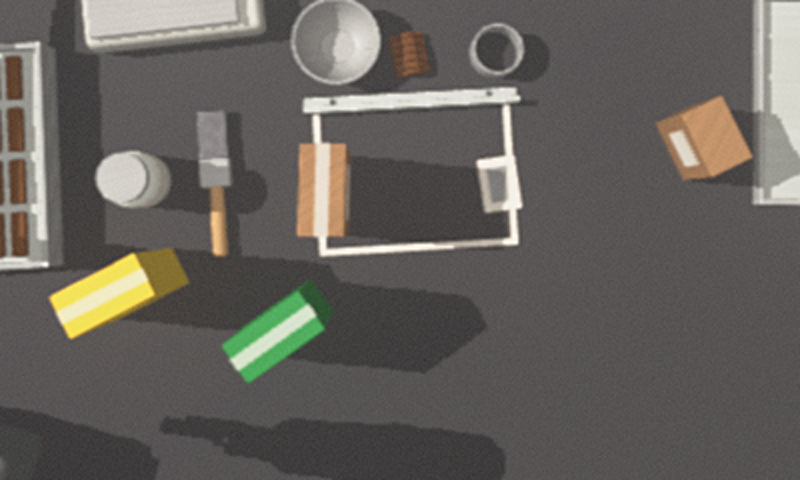

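View pics/side0.png

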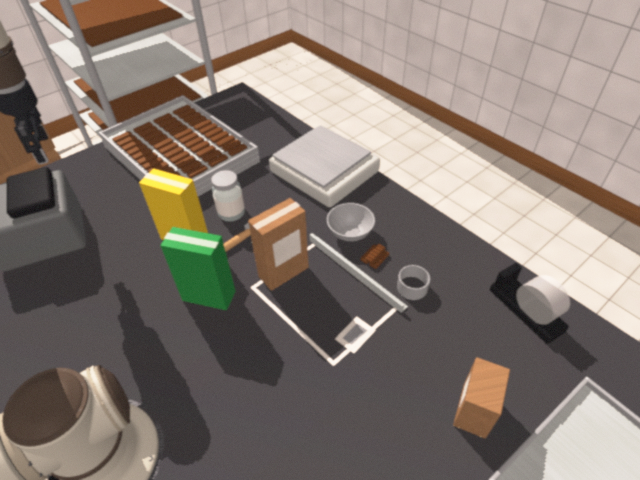

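The brown carton stands at the frame's +y (left) end, at crop (323,190). The green and yellow look-alikes are nearer the robot, and a pale card lies on the -y tape at (500,183). Next I measure the frame and the carton.

Run:
```python
from h import *
z=np.load("top0.npz"); im,W=z["im"].astype(int),z["W"]
def w(cx,cy): return W[int(160+cy/2),int(120+cx/2)].round(0)
for n,p in dict(card=(497,190),cardc=(485,165),bench=(420,140),fenceL=(310,104),fenceR=(515,95),green=(275,345),yellow=(110,300),jar=(125,180),brush=(213,150),brushh=(219,230),TL=(318,120),BL=(322,250),BR=(515,240),TR=(506,110)).items(): print(n,w(*p))
# tape lines: bright pixels in bands, low height
br=im.min(-1)>150
r,c=np.mgrid[0:480,0:640]; cr,cc=(r-160)*2,(c-120)*2
def fit(mask,n):
    P=W[mask]; P=P[np.isfinite(P).all(1)][:,:3]; 
    l=cv2.fitLine(P[:,:2].astype(np.float32),cv2.DIST_HUBER,0,.01,.01).ravel(); print(n,len(P),l.round(3),"z",np.median(P[:,2]).round(1)); return l
low=abs(W[...,2])<12
b=fit(br&low&(cr>230)&(cr<265)&(cc>325)&(cc<520),"near tape")
f=fit(br&(cr>85)&(cr<112)&(cc>300)&(cc<520)&(W[...,2]>15)&(W[...,2]<35),"fence top")
s=fit(br&low&(cr>112)&(cr<150)&(cc>495)&(cc<520),"right tape")
s2=fit(br&low&(cr>212)&(cr<235)&(cc>500)&(cc<525),"right tape b")
m=(cr>130)&(cr<245)&(cc>290)&(cc<355)&(W[...,2]>175)&(W[...,2]<205)
P=W[m]; print("carton top",len(P),np.median(P[:,2]),cv2.minAreaRect(P[:,:2].astype(np.float32)))
m2=(cr>80)&(cr<112)&(cc>295)&(cc<525)&(W[...,2]>15)&(W[...,2]<35);P=W[m2];print("fence",cv2.minAreaRect(P[:,:2].astype(np.float32)))
for n,(a,bb,cmin,cmax) in dict(jar=(150,210,95,170),brush=(105,260,190,240),green=(280,385,215,335),yellow=(245,340,45,190)).items():
    q=(cr>a)&(cr<bb)&(cc>cmin)&(cc<cmax)&(W[...,2]>10);P=W[q];print(n,P.min(0).round(),P.max(0).round())
# side view of card and tape, carton
z=np.load("side0.npz");V=z["W"]
for n,p in dict(card=(355,333),BRcorner=(334,360),BLcorner=(255,288),fenceend=(405,306),fence0=(313,238)).items(): print("side",n,V[p[1],p[0]].round(0))
```

```text
card [ 505. -117.    2.]
cardc [ 542. -101.    2.]
bench [577. -12.   4.]
fenceL [631. 141.   4.]
fenceR [ 640. -147.    3.]
green [327. 174. 189.]
yellow [383. 364. 190.]
jar [525. 367. 118.]
brush [568. 276.  16.]
brushh [458. 269.  17.]
TL [608. 130.   3.]
BL [427. 128.  -1.]
BR [ 434. -140.    3.]
TR [ 617. -135.    2.]
near tape 315 [ 3.80000e-02 -9.99000e-01  4.29192e+02 -5.30800e+00] z 0.9
fence top 310 [ 3.30000e-02 -9.99000e-01  6.27048e+02  7.67000e-01] z 24.8
right tape 70 [ 9.99000e-01  3.20000e-02  5.87462e+02 -1.34930e+02] z 0.7
right tape b 41 [ 9.96000e-01  8.70000e-02  4.56331e+02 -1.39510e+02] z -0.4
carton top 1083 190.06785533584025 ((507.59869384765625, 115.37364959716797), (54.93448257446289, 109.2191390991211), 87.44222259521484)
fence ((627.1148071289062, -0.7773590087890625), (8.571673393249512, 297.1077575683594), 2.019754648208618)
jar [493. 334.  11.] [564. 402. 126.]
brush [425. 251.  10.] [624. 295.  27.]
green [284. 115.  14.] [388. 235. 196.]
yellow [341. 312.  10.] [443. 489. 196.]
side card [ 519. -120.   -0.]
side BRcorner [ 442. -138.    2.]
side BLcorner [430. 121.   1.]
side fenceend [ 648. -147.    5.]
side fence0 [620. 134.  24.]
```

Frame centre is about (528, -3.5) with yaw 0.035. The carton is at frame (-16, +119.5) with relative yaw of about -0.08. I'll push it toward -y with two half-open fingers squared to its back face.

send_rows --targets '[{"gripper":-0.2,"z":-2.4,"az":7.1},{"gripper":-0.2,"z":-2.4,"az":7.1},{"gripper":-0.2,"z":-2.4,"az":7.1},{"gripper":-0.2,"z":-2.4,"az":7.1},{"gripper":-0.2,"z":-2.4,"az":7.1}]'

```text
$.targets[0]: bad value
```

send_rows --targets '[{"gripper":-0.2,"az":7.1},{"gripper":-0.2,"az":7.1},{"gripper":-0.2,"az":7.1},{"gripper":-0.2,"az":7.1},{"gripper":-0.2,"az":7.1}]'

```text
$.targets[0]: bad value
```

send_rows --targets '[{"gripper":-0.2,"az":1.4},{"gripper":-0.2,"x":2.9,"y":-2.4},{"gripper":-0.2,"x":2.9,"y":-2.4},{"gripper":-0.2,"x":2.9,"y":-2.4},{"gripper":-0.2,"x":2.9,"y":-2.4}]'

```text
$.targets[0]: bad value
```

send_rows --targets '[{"gripper":-0.2,"x":2.9,"y":-2.4},{"gripper":-0.2,"x":2.9,"y":-2.4},{"gripper":-0.2,"x":2.9,"y":-2.4},{"gripper":-0.2,"x":2.9,"y":-2.4},{"gripper":-0.2}]'

```text
$.targets[0]: bad value
```

Perhaps every row needs all of its keys.

send_rows --targets '[{"gripper":-0.2,"x":0,"y":0,"z":-2.4,"ax":0,"ay":0,"az":7.1},{"gripper":-0.2,"x":0,"y":0,"z":-2.4,"ax":0,"ay":0,"az":7.1},{"gripper":-0.2,"x":0,"y":0,"z":-2.4,"ax":0,"ay":0,"az":7.1},{"gripper":-0.2,"x":0,"y":0,"z":-2.4,"ax":0,"ay":0,"az":7.1},{"gripper":-0.2,"x":0,"y":0,"z":-2.4,"ax":0,"ay":0,"az":7.1}]'

```text
clock: 1.02
position: [215.3, 586.5, 320.0]
ee_rot: [0.883, -0.47, -0.0, -0.0]
contact_force: [-0.6, 0.9, -0.2]
gripper_width: 51.1
grasp_force: 0.0
```

send_rows --targets '[{"gripper":-0.2,"x":0,"y":0,"z":0,"ax":0,"ay":0,"az":7.1},{"gripper":-0.2,"x":0,"y":0,"z":0,"ax":0,"ay":0,"az":7.1},{"gripper":-0.2,"x":0,"y":0,"z":0,"ax":0,"ay":0,"az":7.1},{"gripper":-0.2,"x":0,"y":0,"z":0,"ax":0,"ay":0,"az":7.1},{"gripper":-0.2,"x":0,"y":0,"z":0,"ax":0,"ay":0,"az":7.1}]'

```text
clock: 1.43
position: [215.3, 586.7, 318.8]
ee_rot: [-0.698, 0.716, 0.0, 0.0]
contact_force: [-0.5, 0.5, 0.1]
gripper_width: 51.3
grasp_force: 0.0
```

send_rows --targets '[{"gripper":-0.2,"x":0,"y":0,"z":0,"ax":0,"ay":0,"az":1.0},{"gripper":-0.2,"x":2.9,"y":-2.4,"z":0,"ax":0,"ay":0,"az":0},{"gripper":-0.2,"x":2.9,"y":-2.4,"z":0,"ax":0,"ay":0,"az":0},{"gripper":-0.2,"x":2.9,"y":-2.4,"z":0,"ax":0,"ay":0,"az":0},{"gripper":-0.2,"x":2.9,"y":-2.4,"z":0,"ax":0,"ay":0,"az":0}]'

```text
clock: 1.85
position: [307.5, 465.9, 318.7]
ee_rot: [-0.695, 0.719, -0.0, 0.0]
contact_force: [0.9, 1.6, -0.2]
gripper_width: 50.8
grasp_force: 0.0
```

send_rows --targets '[{"gripper":-0.2,"x":2.9,"y":-2.4,"z":0,"ax":0,"ay":0,"az":0},{"gripper":-0.2,"x":2.9,"y":-2.4,"z":0,"ax":0,"ay":0,"az":0},{"gripper":-0.2,"x":2.9,"y":-2.4,"z":0,"ax":0,"ay":0,"az":0},{"gripper":-0.2,"x":2.9,"y":-2.4,"z":0,"ax":0,"ay":0,"az":0},{"gripper":-0.2,"x":0,"y":0,"z":0,"ax":0,"ay":0,"az":0}]'

```text
clock: 2.27
position: [401.0, 343.3, 319.5]
ee_rot: [-0.693, 0.721, -0.0, 0.0]
contact_force: [0.4, -0.3, -0.1]
gripper_width: 50.8
grasp_force: 0.0
```

send_rows --targets '[{"gripper":-0.2,"x":3.1,"y":-2.3,"z":0,"ax":0,"ay":0,"az":0},{"gripper":-0.2,"x":3.1,"y":-2.3,"z":0,"ax":0,"ay":0,"az":0},{"gripper":-0.2,"x":3.1,"y":-2.3,"z":0,"ax":0,"ay":0,"az":0},{"gripper":-0.2,"x":3.1,"y":-2.3,"z":0,"ax":0,"ay":0,"az":0},{"gripper":-0.2,"x":2.5,"y":-2.3,"z":0,"ax":0,"ay":0,"az":0}]'

```text
clock: 2.68
position: [508.3, 192.5, 319.3]
ee_rot: [-0.695, 0.719, -0.0, 0.0]
contact_force: [0.5, 0.3, -0.3]
gripper_width: 51.4
grasp_force: 0.0
```

send_rows --targets '[{"gripper":-0.2,"x":0,"y":0,"z":3.8,"ax":0,"ay":0,"az":0},{"gripper":-0.2,"x":0,"y":0,"z":3.8,"ax":0,"ay":0,"az":0},{"gripper":-0.2,"x":0,"y":0,"z":3.8,"ax":0,"ay":0,"az":0},{"gripper":-0.2,"x":0,"y":0,"z":3.8,"ax":0,"ay":0,"az":0},{"gripper":-0.2,"x":0,"y":0,"z":0,"ax":0,"ay":0,"az":0}]'

```text
clock: 3.1
position: [502.6, 191.6, 159.0]
ee_rot: [-0.694, 0.72, 0.002, -0.008]
contact_force: [-0.8, -0.8, -0.7]
gripper_width: 51.0
grasp_force: 0.0
```

Run:
```python
from h import *
im,d,m=snap("side"); cv2.imwrite("pics/side1.png",im[100:400,100:500,::-1])
print(arm.read_state()["position"],arm.read_state()["contact_force"])
```

```text
[505.52498874 192.92696772 163.46829633] [ 0.29778802 -0.3818531   0.34807444]
```

View pics/side1.png

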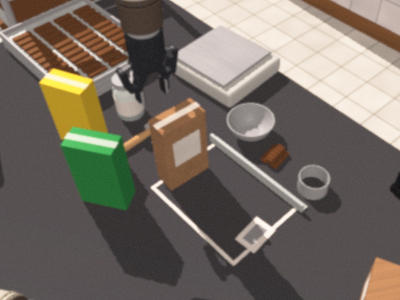

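send_rows --targets '[{"gripper":-0.2,"x":1.5,"y":-0.2,"z":0,"ax":0,"ay":0,"az":0},{"gripper":-0.2,"x":1.0,"y":0,"z":0,"ax":0,"ay":0,"az":0},{"gripper":-0.2,"x":0.6,"y":0,"z":0,"ax":0,"ay":0,"az":0},{"gripper":-0.2,"x":0.6,"y":0,"z":0,"ax":0,"ay":0,"az":0},{"gripper":-0.2,"x":0.6,"y":0,"z":0,"ax":0,"ay":0,"az":0}]'

```text
clock: 3.57
position: [508.8, 151.0, 168.3]
ee_rot: [-0.694, 0.72, -0.0, 0.001]
contact_force: [0.1, 0.4, 0.5]
gripper_width: 51.1
grasp_force: 0.0
```

send_rows --targets '[{"gripper":-0.2,"x":0.6,"y":0,"z":0,"ax":0,"ay":0,"az":0},{"gripper":-0.2,"x":0.6,"y":0,"z":0,"ax":0,"ay":0,"az":0},{"gripper":-0.2,"x":0.6,"y":0,"z":0,"ax":0,"ay":0,"az":0},{"gripper":-0.2,"x":0.6,"y":0,"z":0,"ax":0,"ay":0,"az":0},{"gripper":-0.2,"x":0.6,"y":0,"z":0,"ax":0,"ay":0,"az":0}]'

```text
clock: 3.98
position: [507.0, 120.8, 166.7]
ee_rot: [-0.694, 0.72, 0.0, -0.0]
contact_force: [0.7, -0.0, 0.2]
gripper_width: 51.2
grasp_force: 0.0
```

Run:
```python
from h import *
im,d,m=snap("side"); cv2.imwrite("pics/side2.png",im[100:400,100:500,::-1])
print(arm.read_state()["position"],arm.read_state()["contact_force"])
```

```text
[506.70068914 120.07048793 166.64162139] [-0.95276104 -0.54972491 -0.98098409]
```

View pics/side2.png

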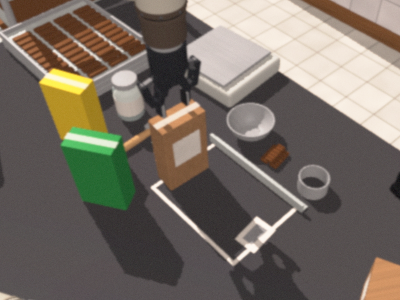

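The fingers are at the carton's upper back edge, and the picture doesn't show whether it is tilting. I'll measure with the side depth.

Run:
```python
from h import *
im,d,m=snap("side"); V=cloud(d,m); V0=np.load("side0.npz")["W"]
# brown front (crop) points: two heights on carton front and top edges
for p in [(160,125),(175,118),(190,112),(170,180),(160,140),(180,170),(200,125),(200,160)]:
    c,r=p[0]+100,p[1]+100; print(p,V0[r,c].round(),V[r,c].round())
imt,dt,mt=snap("top"); cv2.imwrite("pics/top2.png",cv2.resize(imt[200:320,200:360,::-1],(640,480))); T=cloud(dt,mt)
b=(imt[...,0].astype(int)-imt[...,2]>30)&(T[...,2]>60)&(T[...,0]>440)&(T[...,0]<600)&(abs(T[...,1]-90)<110)
print(T[b].min(0).round(),T[b].max(0).round())
```

```text
(160, 125) [466. 115. 190.] [466. 115. 190.]
(175, 118) [500. 109. 192.] [500. 109. 192.]
(190, 112) [536. 104. 190.] [537. 105. 188.]
(170, 180) [456.  92.  36.] [455.  91.  37.]
(160, 140) [452. 101. 167.] [453. 103. 164.]
(180, 170) [484.  89.  52.] [484.  90.  51.]
(200, 125) [548.  88. 155.] [548.  89. 153.]
(200, 160) [540.  87.  44.] [540.  87.  44.]
[440.  80.  94.] [560. 200. 562.]
```

View pics/top2.png

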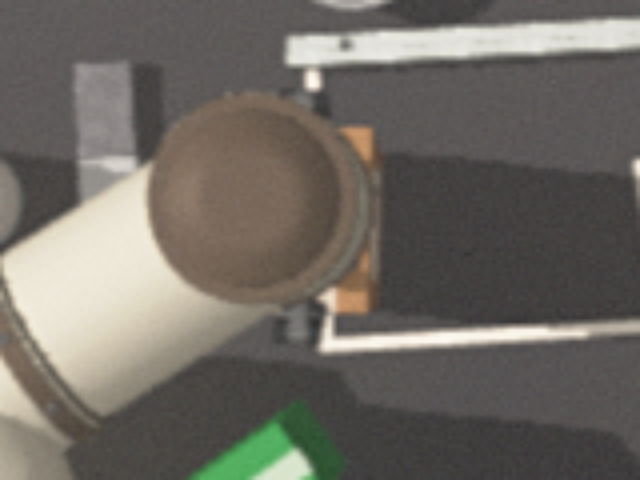

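Run:
```python
from h import *
im,d,m=snap("side"); V=cloud(d,m)
dark=(im.max(-1)<70)&(V[...,2]>120)&(V[...,2]<330)&(V[...,0]>420)
P=V[dark]; 
for z in range(130,330,15):
    q=P[(P[:,2]>=z)&(P[:,2]<z+15)]
    if len(q): print(z,len(q),q.min(0).round(),q.max(0).round())
T=np.linalg.inv(m["cam_to_world"])
for p in [(482,120,170),(532,120,170),(507,120,166),(482,143,190),(507,120,260)]:
    c=T@np.array([*p,1.]); print(p,(c[0]/c[2]*m["fx"]+m["cx"]-100).round(),(c[1]/c[2]*m["fy"]+m["cy"]-100).round())
c=im[140:240,220:330,::-1]; cv2.imwrite("pics/z.png",cv2.resize(c,(770,600),interpolation=cv2.INTER_CUBIC))
s=arm.read_state(); print(s["clock"],s["position"],s["joints"],s["contact_force"])
```

```text
205 29 [468. 108. 209.] [533. 131. 220.]
220 75 [467. 108. 220.] [546. 131. 234.]
235 77 [455. 106. 235.] [554. 130. 250.]
250 243 [447. 104. 250.] [567. 133. 265.]
265 266 [444. 102. 265.] [567. 140. 280.]
280 249 [440. 101. 280.] [570. 136. 295.]
295 334 [439.  99. 295.] [570. 137. 310.]
310 88 [466. 109. 310.] [548. 130. 324.]
325 27 [469.  85. 325.] [514. 130. 330.]
(482, 120, 170) 166.0 127.0
(532, 120, 170) 185.0 116.0
(507, 120, 166) 175.0 122.0
(482, 143, 190) 158.0 114.0
(507, 120, 260) 171.0 89.0
4.1833 [507.11418091 121.25043061 166.69866749] [ 5.46184418e-01  2.36086249e-01 -2.92808946e-01  2.00477164e-06
 -1.04184226e+00 -5.84195204e-01] [ 0.54430201 -0.77120122 -0.25230017]
```

View pics/z.png

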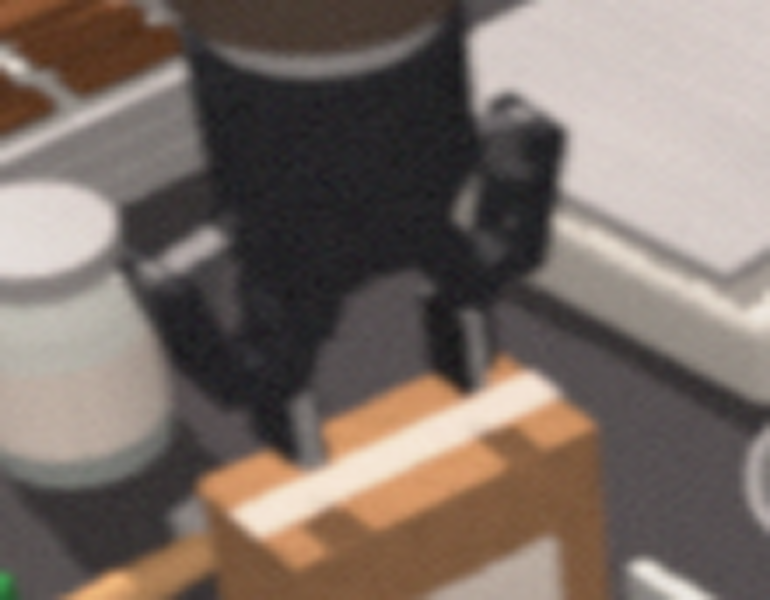

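Run:
```python
from h import *
im,d,m=snap("side"); V=cloud(d,m)
for r in range(198,222,2): print(r,[V[r,c].round().tolist() for c in (261,263,265)])
for r in range(188,208,2): print(r,[V[r,c].round().tolist() for c in (285,287,289)])
```

```text
198 [[476.0, 113.0, 260.0], [479.0, 110.0, 261.0], [634.0, 355.0, -1.0]]
200 [[475.0, 112.0, 257.0], [479.0, 111.0, 255.0], [626.0, 345.0, 3.0]]
202 [[474.0, 112.0, 252.0], [478.0, 111.0, 250.0], [621.0, 337.0, 4.0]]
204 [[472.0, 110.0, 249.0], [478.0, 112.0, 244.0], [618.0, 334.0, 1.0]]
206 [[473.0, 112.0, 242.0], [477.0, 112.0, 239.0], [613.0, 328.0, 0.0]]
208 [[475.0, 117.0, 232.0], [476.0, 111.0, 235.0], [609.0, 322.0, -0.0]]
210 [[474.0, 116.0, 227.0], [476.0, 112.0, 228.0], [482.0, 114.0, 224.0]]
212 [[474.0, 117.0, 220.0], [476.0, 113.0, 222.0], [480.0, 112.0, 220.0]]
214 [[472.0, 116.0, 217.0], [474.0, 111.0, 219.0], [478.0, 110.0, 218.0]]
216 [[472.0, 117.0, 210.0], [474.0, 113.0, 212.0], [478.0, 112.0, 210.0]]
218 [[480.0, 130.0, 190.0], [474.0, 113.0, 206.0], [486.0, 126.0, 189.0]]
220 [[476.0, 125.0, 191.0], [479.0, 123.0, 189.0], [481.0, 119.0, 192.0]]
188 [[533.0, 109.0, 255.0], [536.0, 108.0, 254.0], [542.0, 109.0, 249.0]]
190 [[533.0, 110.0, 249.0], [536.0, 108.0, 248.0], [540.0, 106.0, 248.0]]
192 [[535.0, 115.0, 239.0], [538.0, 111.0, 240.0], [545.0, 114.0, 234.0]]
194 [[534.0, 113.0, 236.0], [536.0, 110.0, 236.0], [544.0, 113.0, 229.0]]
196 [[530.0, 108.0, 236.0], [536.0, 109.0, 232.0], [543.0, 112.0, 225.0]]
198 [[533.0, 113.0, 226.0], [nan, nan, nan], [543.0, 113.0, 220.0]]
200 [[532.0, 113.0, 220.0], [534.0, 109.0, 222.0], [541.0, 110.0, 217.0]]
202 [[532.0, 113.0, 214.0], [535.0, 110.0, 215.0], [554.0, 131.0, 188.0]]
204 [[533.0, 115.0, 207.0], [535.0, 111.0, 208.0], [549.0, 124.0, 191.0]]
206 [[540.0, 127.0, 188.0], [542.0, 122.0, 191.0], [545.0, 118.0, 192.0]]
```

Depth shows the fingertips ending at z≈205 just above the carton top (190), while the reported TCP is z=167. So the real tips sit about 38 mm higher than the TCP reading, and they passed over the carton without touching it. I'll back off, lower by about 37 mm, and check again by depth.

send_rows --targets '[{"gripper":-0.2,"x":-2.5,"y":0,"z":0,"ax":0,"ay":0,"az":0},{"gripper":-0.2,"x":-2.5,"y":0,"z":0,"ax":0,"ay":0,"az":0},{"gripper":-0.2,"x":-2.3,"y":0,"z":0,"ax":0,"ay":0,"az":0},{"gripper":-0.2,"x":0,"y":0,"z":0,"ax":0,"ay":0,"az":0},{"gripper":-0.2,"x":0,"y":0,"z":0,"ax":0,"ay":0,"az":0}]'

```text
clock: 4.65
position: [509.6, 195.5, 166.4]
ee_rot: [-0.694, 0.72, 0.0, -0.0]
contact_force: [-0.1, -1.0, -0.2]
gripper_width: 51.3
grasp_force: 0.0
```

send_rows --targets '[{"gripper":-0.2,"x":0,"y":0,"z":1.9,"ax":0,"ay":0,"az":0},{"gripper":-0.2,"x":0,"y":0,"z":1.8,"ax":0,"ay":0,"az":0},{"gripper":-0.2,"x":0,"y":0,"z":0,"ax":0,"ay":0,"az":0},{"gripper":-0.2,"x":0,"y":0,"z":0,"ax":0,"ay":0,"az":0}]'

```text
clock: 4.98
position: [509.3, 193.3, 129.2]
ee_rot: [-0.694, 0.72, -0.0, -0.001]
contact_force: [-0.2, 0.1, 0.2]
gripper_width: 51.3
grasp_force: 0.0
```

```bash
cat >> h.py <<'E'
def tips(box,cam="side"):
    im,d,m=snap(cam); V=cloud(d,m); x0,x1,y0,y1=box
    k=(im.max(-1)<110)&(V[...,0]>x0)&(V[...,0]<x1)&(V[...,1]>y0)&(V[...,1]<y1)&(V[...,2]>12)
    n,l,st,_=cv2.connectedComponentsWithStats(k.astype(np.uint8)); i=1+st[1:,4].argmax(); P=V[l==i]
    z=np.percentile(P[:,2],[0,.5,1,2]).round(); q=P[P[:,2]<z[0]+30]
    print("tips z",z,"low pts",q.min(0).round(),q.max(0).round(),len(P)); return im,V
E
python3 - <<'E'
from h import *
s=arm.read_state()["position"]; print(s)
im,V=tips((430,580,s[1]-30,s[1]+30)); cv2.imwrite("pics/z2.png",cv2.resize(im[120:270,200:400,::-1],(800,600)))
E
```

```text
[509.2918059  193.33070281 129.19863254]
tips z [163. 169. 173. 179.] low pts [469. 180. 163.] [548. 204. 193.] 2413
```

View pics/z2.png

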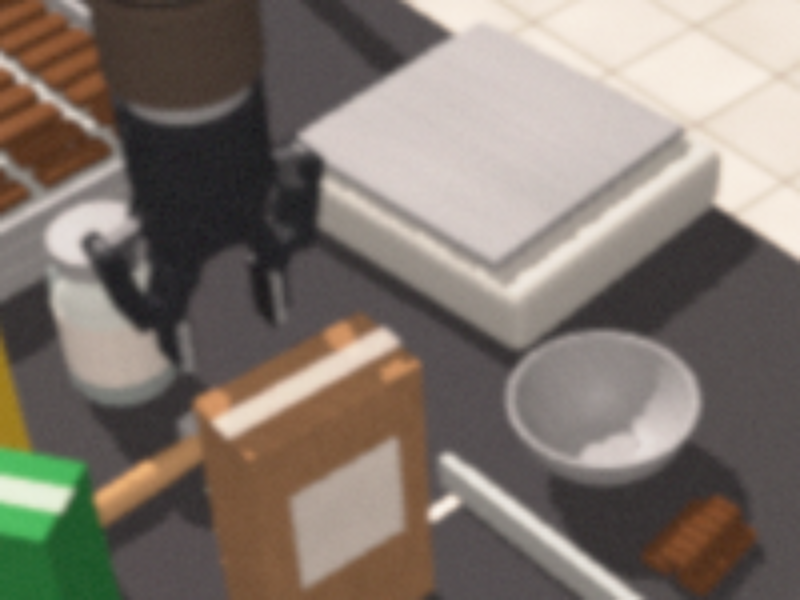

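Tips are now at z≈165, behind the upper back face and clear of the jar and brush. Pushing slowly.

send_rows --targets '[{"gripper":-0.2,"x":1.5,"y":0,"z":0,"ax":0,"ay":0,"az":0},{"gripper":-0.2,"x":1.0,"y":0,"z":0,"ax":0,"ay":0,"az":0},{"gripper":-0.2,"x":0.6,"y":0,"z":0,"ax":0,"ay":0,"az":0},{"gripper":-0.2,"x":0.6,"y":0,"z":0,"ax":0,"ay":0,"az":0},{"gripper":-0.2,"x":0.6,"y":0,"z":0,"ax":0,"ay":0,"az":0}]'

```text
clock: 5.45
position: [508.4, 150.7, 130.3]
ee_rot: [-0.693, 0.72, -0.0, 0.001]
contact_force: [0.0, 1.2, 0.7]
gripper_width: 51.1
grasp_force: 0.2
```

send_rows --targets '[{"gripper":-0.2,"x":0.6,"y":0,"z":0,"ax":0,"ay":0,"az":0},{"gripper":-0.2,"x":0.6,"y":0,"z":0,"ax":0,"ay":0,"az":0},{"gripper":-0.2,"x":0.6,"y":0,"z":0,"ax":0,"ay":0,"az":0},{"gripper":-0.2,"x":0.6,"y":0,"z":0,"ax":0,"ay":0,"az":0}]'

```text
clock: 5.78
position: [507.3, 126.9, 129.7]
ee_rot: [-0.694, 0.72, -0.0, 0.0]
contact_force: [0.1, 0.2, -0.6]
gripper_width: 51.1
grasp_force: 0.1
```

Run:
```python
from h import *
im,d,m=snap("side"); V=cloud(d,m); cv2.imwrite("pics/s5.png",im[:,:,::-1])
P=V[np.isfinite(V).all(-1)&(im[...,0].astype(int)-im[...,2]>25)&(V[...,0]>440)&(V[...,0]<575)&(V[...,1]>-140)&(V[...,1]<150)&(V[...,2]>8)&(V[...,2]<215)]
for z in range(10,210,20):
    q=P[(P[:,2]>=z)&(P[:,2]<z+20)]
    if len(q)>5: print(z,len(q),np.percentile(q,2,axis=0).round(),np.percentile(q,98,axis=0).round())
print(arm.read_state()["contact_force"],arm.read_state()["position"])
```

```text
10 218 [452.  81.  10.] [557. 134.  30.]
30 222 [452.  78.  30.] [555. 133.  49.]
50 240 [451.  75.  50.] [557. 129.  69.]
70 190 [451.  72.  70.] [557. 128.  90.]
90 148 [451.  68.  90.] [557. 126. 110.]
110 166 [451.  65. 110.] [558. 122. 129.]
130 225 [451.  62. 131.] [556. 118. 150.]
150 304 [451.  59. 150.] [556. 116. 169.]
170 602 [451.  56. 170.] [557. 116. 190.]
190 834 [453.  63. 190.] [558. 111. 197.]
[ 0.15866398 -0.64893096  0.32132188] [506.88930839 126.0342672  129.62742661]
```

It is tilting: lean is about 0.155 rad, and the foot has slipped only a few mm. Continuing.

send_rows --targets '[{"gripper":-0.2,"x":0.6,"y":0,"z":0,"ax":0,"ay":0,"az":0},{"gripper":-0.2,"x":0.6,"y":0,"z":0,"ax":0,"ay":0,"az":0},{"gripper":-0.2,"x":0.6,"y":0,"z":0,"ax":0,"ay":0,"az":0},{"gripper":-0.2,"x":0.6,"y":0,"z":0,"ax":0,"ay":0,"az":0},{"gripper":-0.2,"x":0.4,"y":0,"z":0,"ax":0,"ay":0,"az":0}]'

```text
clock: 6.25
position: [506.0, 98.6, 129.7]
ee_rot: [-0.694, 0.72, 0.0, -0.0]
contact_force: [-0.1, -0.1, -0.2]
gripper_width: 51.1
grasp_force: 0.0
```

send_rows --targets '[{"gripper":-0.2,"x":0,"y":0,"z":0,"ax":0,"ay":0,"az":0},{"gripper":-0.2,"x":0,"y":0,"z":0,"ax":0,"ay":0,"az":0},{"gripper":-0.2,"x":0,"y":0,"z":0,"ax":0,"ay":0,"az":0},{"gripper":-0.2,"x":0,"y":0,"z":0,"ax":0,"ay":0,"az":0},{"gripper":-0.2,"x":0,"y":0,"z":0,"ax":0,"ay":0,"az":0}]'

```text
clock: 6.67
position: [506.3, 99.6, 129.7]
ee_rot: [-0.694, 0.72, -0.0, 0.0]
contact_force: [0.6, -0.4, 0.5]
gripper_width: 51.4
grasp_force: 0.0
```

Run:
```python
from h import *
C=np.array([528,-3.5]);f=.035;R=np.array([[np.cos(f),np.sin(f)],[-np.sin(f),np.cos(f)]])
for cam in ("side","top"):
    im,d,m=snap(cam); V=cloud(d,m); cv2.imwrite(f"pics/{cam}6.png",im[:,:,::-1])
    k=(V[...,0]>420)&(V[...,0]<600)&(V[...,1]>-160)&(V[...,1]<160)
    P=V[k&(V[...,2]>48)&(V[...,2]<62)]
    r=cv2.minAreaRect(P[:,:2].astype(np.float32)); print(cam,len(P),np.median(P[:,2]),V[k&(im[...,0].astype(int)-im[...,2]>25)][:,2].max(),r)
    print((cv2.boxPoints(r)-C)@R.T)
print(arm.read_state()["contact_force"],arm.read_state()["position"])
cv2.imwrite("pics/s6c.png",cv2.imread("pics/side6.png")[130:380,150:480])
```

```text
side 3717 55.25729308749089 523.7940868102546 ((502.2391357421875, -9.579505920410156), (191.65447998046875, 111.07268524169922), 87.69803619384766)
[[ -88.53450433  -96.55980143]
 [  22.22444237 -104.90203173]
 [  36.61885112   86.21112858]
 [ -74.14009558   94.55335888]]
top 2583 55.106465762515654 526.9559127170214 ((501.3563232421875, -8.973228454589844), (187.78208923339844, 109.91180419921875), 87.51698303222656)
[[ -88.95383849  -93.83997843]
 [  20.6208472  -102.44131126]
 [  35.31604187   84.76490322]
 [ -74.25861332   93.36623498]]
[-1.09571253  1.23423777  0.57257684] [506.19418338  99.59783054 129.67632882]
```

View pics/s6c.png

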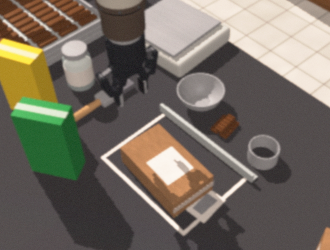

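The carton now lies flat: height 55 mm, corners inside the tape, at frame x -89 to +37 and y -105 to +95. Now I turn the tool so the finger line lies along the frame and go round to the near long side.

send_rows --targets '[{"gripper":-0.2,"x":0,"y":0,"z":0,"ax":0,"ay":0,"az":7.1},{"gripper":-0.2,"x":0,"y":0,"z":0,"ax":0,"ay":0,"az":7.1},{"gripper":-0.2,"x":0,"y":0,"z":0,"ax":0,"ay":0,"az":7.1},{"gripper":-0.2,"x":0,"y":0,"z":0,"ax":0,"ay":0,"az":7.1},{"gripper":-0.2,"x":0,"y":0,"z":0,"ax":0,"ay":0,"az":7.1}]'

```text
clock: 7.18
position: [506.2, 99.5, 129.7]
ee_rot: [-0.438, 0.899, 0.0, -0.0]
contact_force: [0.4, 1.1, 0.3]
gripper_width: 51.3
grasp_force: 0.0
```

send_rows --targets '[{"gripper":-0.2,"x":0,"y":0,"z":0,"ax":0,"ay":0,"az":7.1},{"gripper":-0.2,"x":0,"y":0,"z":0,"ax":0,"ay":0,"az":7.1},{"gripper":-0.2,"x":0,"y":0,"z":0,"ax":0,"ay":0,"az":7.1},{"gripper":-0.2,"x":0,"y":0,"z":0,"ax":0,"ay":0,"az":7.1},{"gripper":-0.2,"x":0,"y":0,"z":0,"ax":0,"ay":0,"az":7.1}]'

```text
clock: 7.6
position: [506.2, 99.5, 129.7]
ee_rot: [-0.144, 0.99, -0.0, -0.0]
contact_force: [-1.1, 0.3, -0.0]
gripper_width: 51.4
grasp_force: 0.0
```

send_rows --targets '[{"gripper":-0.2,"x":0,"y":0,"z":0,"ax":0,"ay":0,"az":7.1},{"gripper":-0.2,"x":0,"y":0,"z":0,"ax":0,"ay":0,"az":7.1},{"gripper":-0.2,"x":0,"y":0,"z":0,"ax":0,"ay":0,"az":0.4},{"gripper":-0.2,"x":0,"y":0,"z":0,"ax":0,"ay":0,"az":0}]'

```text
clock: 7.93
position: [506.2, 99.5, 129.7]
ee_rot: [-0.021, 1.0, -0.0, -0.0]
contact_force: [0.7, 0.4, 1.0]
gripper_width: 51.0
grasp_force: 0.0
```

send_rows --targets '[{"gripper":-0.2,"x":2.7,"y":-2.6,"z":0,"ax":0,"ay":0,"az":0},{"gripper":-0.2,"x":2.7,"y":-2.6,"z":0,"ax":0,"ay":0,"az":0},{"gripper":-0.2,"x":2.7,"y":-2.6,"z":0,"ax":0,"ay":0,"az":0},{"gripper":-0.2,"x":2.7,"y":-2.6,"z":0,"ax":0,"ay":0,"az":0},{"gripper":-0.2,"x":0,"y":0,"z":0,"ax":0,"ay":0,"az":0}]'

```text
clock: 8.35
position: [396.4, -12.0, 129.0]
ee_rot: [-0.019, 1.0, -0.0, -0.002]
contact_force: [0.3, -0.4, -0.5]
gripper_width: 51.6
grasp_force: 0.0
```

send_rows --targets '[{"gripper":-0.2,"x":0,"y":0,"z":3,"ax":0,"ay":0,"az":0},{"gripper":-0.2,"x":0,"y":0,"z":3,"ax":0,"ay":0,"az":0},{"gripper":-0.2,"x":0,"y":0,"z":3,"ax":0,"ay":0,"az":0},{"gripper":-0.2,"x":0,"y":0,"z":2.4,"ax":0,"ay":0,"az":0},{"gripper":-0.2,"x":0,"y":0,"z":0,"ax":0,"ay":0,"az":0}]'

```text
clock: 8.77
position: [399.0, -9.9, 12.3]
ee_rot: [-0.02, 1.0, -0.001, -0.005]
contact_force: [-0.2, -0.6, -0.5]
gripper_width: 51.0
grasp_force: 0.0
```

Run:
```python
from h import *
s=arm.read_state()["position"]; print(s)
im,V=tips((s[0]-30,s[0]+30,s[1]-90,s[1]+90)); cv2.imwrite("pics/s7.png",im[100:400,150:550,::-1])
```

```text
[399.00071213  -9.88963656  12.31724447]
tips z [45. 52. 54. 61.] low pts [387. -49.  45.] [409.  22.  74.] 2221
```

View pics/s7.png

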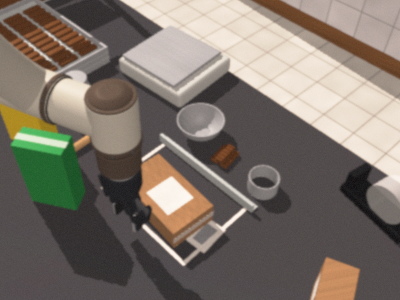

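Gripper is at the near side with tips at z≈45. Lowering 20 mm more, then pushing toward the fence.

send_rows --targets '[{"gripper":-0.2,"x":0,"y":0,"z":1.0,"ax":0,"ay":0,"az":0},{"gripper":-0.2,"x":0,"y":0,"z":0.8,"ax":0,"ay":0,"az":0},{"gripper":-0.2,"x":-1.2,"y":0,"z":0,"ax":0,"ay":0,"az":0},{"gripper":-0.2,"x":-1.2,"y":0,"z":0,"ax":0,"ay":0,"az":0},{"gripper":-0.2,"x":-0.6,"y":0,"z":0,"ax":0,"ay":0,"az":0}]'

```text
clock: 9.23
position: [435.4, -6.8, -0.4]
ee_rot: [-0.021, 1.0, 0.0, 0.002]
contact_force: [0.1, 0.9, 1.4]
gripper_width: 51.4
grasp_force: 0.5
```

send_rows --targets '[{"gripper":-0.2,"x":-0.6,"y":0,"z":0,"ax":0,"ay":0,"az":0},{"gripper":-0.2,"x":-0.6,"y":0,"z":0,"ax":0,"ay":0,"az":0},{"gripper":-0.2,"x":-0.6,"y":0,"z":0,"ax":0,"ay":0,"az":0},{"gripper":-0.2,"x":-0.6,"y":0,"z":0,"ax":0,"ay":0,"az":0},{"gripper":-0.2,"x":-0.6,"y":0,"z":0,"ax":0,"ay":0,"az":0}]'

```text
clock: 9.65
position: [462.5, -6.5, -2.1]
ee_rot: [-0.02, 1.0, -0.0, -0.0]
contact_force: [-1.3, 0.1, 0.8]
gripper_width: 51.2
grasp_force: 1.1
```

```bash
cat >> h.py <<'E'
C=np.array([528,-3.5]);f=.035;R=np.array([[np.cos(f),np.sin(f)],[-np.sin(f),np.cos(f)]])
def lying():
    im,d,m=snap("side"); V=cloud(d,m); i=im.astype(int)
    F=(V[...,:2]-C)@R.T
    k=(abs(F[...,0])<108)&(abs(F[...,1])<145)&(V[...,2]>49)&(V[...,2]<61)&((i[...,0]-i[...,2]>15)|(i.min(-1)>120))
    P=F[k]; r=cv2.minAreaRect(P.astype(np.float32)); print(len(P),"z",np.median(V[k][:,2]).round(1)); print(cv2.boxPoints(r).round(1).tolist())
    s=arm.read_state(); print(s["position"].round(1),s["contact_force"].round(1),s["clock"]); return im
E
python3 -c "
from h import *
lying()"
```

```text
2143 z 55.3
[[-76.80000305175781, 73.5], [-75.69999694824219, -97.9000015258789], [56.79999923706055, -97.0999984741211], [55.70000076293945, 74.30000305175781]]
[464.4  -6.   -2. ] [-0.  -0.1 -0.9] 9.7
```

The carton has squared up and its far side is at about x=56, so roughly 39 mm remain.

send_rows --targets '[{"gripper":-0.2,"x":-0.6,"y":0,"z":0,"ax":0,"ay":0,"az":0},{"gripper":-0.2,"x":-0.6,"y":0,"z":0,"ax":0,"ay":0,"az":0},{"gripper":-0.2,"x":-0.6,"y":0,"z":0,"ax":0,"ay":0,"az":0},{"gripper":-0.2,"x":-0.6,"y":0,"z":0,"ax":0,"ay":0,"az":0},{"gripper":-0.2,"x":-0.6,"y":0,"z":0,"ax":0,"ay":0,"az":0}]'

```text
clock: 10.12
position: [492.9, -5.2, -2.4]
ee_rot: [-0.02, 1.0, -0.0, -0.0]
contact_force: [-1.7, 0.4, 0.1]
gripper_width: 51.2
grasp_force: 0.8
```

send_rows --targets '[{"gripper":-0.2,"x":-0.4,"y":0,"z":0,"ax":0,"ay":0,"az":0},{"gripper":-0.2,"x":-0.2,"y":0,"z":0,"ax":0,"ay":0,"az":0},{"gripper":-0.2,"x":0,"y":0,"z":0,"ax":0,"ay":0,"az":0}]'

```text
clock: 10.37
position: [499.2, -4.8, -2.3]
ee_rot: [-0.02, 1.0, 0.0, 0.001]
contact_force: [-1.1, -0.5, -1.4]
gripper_width: 51.6
grasp_force: 0.0
```

send_rows --targets '[{"gripper":-0.2,"x":-0.2,"y":0,"z":0,"ax":0,"ay":0,"az":0},{"gripper":-0.2,"x":0,"y":0,"z":0,"ax":0,"ay":0,"az":0}]'

```text
clock: 10.53
position: [500.4, -4.9, -2.3]
ee_rot: [-0.02, 1.0, 0.0, 0.0]
contact_force: [-0.7, 0.3, 0.1]
gripper_width: 51.5
grasp_force: 0.3
```

```bash
python3 -c "
from h import *
lying()"
```

```text
1978 z 55.4
[[-39.900001525878906, 67.80000305175781], [-38.29999923706055, -98.19999694824219], [94.80000305175781, -96.9000015258789], [93.30000305175781, 69.0]]
[500.4  -4.9  -2.3] [-0.9 -0.5 -0.6] 10.5833
```

Almost there, but no fence force yet. Pressing in 1–2 mm steps until the force rises.

send_rows --targets '[{"gripper":-0.2,"x":-0.2,"y":0,"z":0,"ax":0,"ay":0,"az":0},{"gripper":-0.2,"x":0,"y":0,"z":0,"ax":0,"ay":0,"az":0},{"gripper":-0.2,"x":0,"y":0,"z":0,"ax":0,"ay":0,"az":0}]'

```text
clock: 10.83
position: [502.4, -4.8, -2.3]
ee_rot: [-0.02, 1.0, 0.0, 0.0]
contact_force: [-0.6, -0.0, -0.1]
gripper_width: 51.6
grasp_force: 0.4
```

send_rows --targets '[{"gripper":-0.2,"x":-0.15,"y":0,"z":0,"ax":0,"ay":0,"az":0},{"gripper":-0.2,"x":0,"y":0,"z":0,"ax":0,"ay":0,"az":0},{"gripper":-0.2,"x":0,"y":0,"z":0,"ax":0,"ay":0,"az":0}]'

```text
clock: 11.08
position: [503.5, -4.8, -2.3]
ee_rot: [-0.019, 1.0, -0.0, -0.0]
contact_force: [-1.9, 0.5, 0.8]
gripper_width: 51.4
grasp_force: 1.1
```

send_rows --targets '[{"gripper":-0.2,"x":-0.15,"y":0,"z":0,"ax":0,"ay":0,"az":0},{"gripper":-0.2,"x":0,"y":0,"z":0,"ax":0,"ay":0,"az":0},{"gripper":-0.2,"x":0,"y":0,"z":0,"ax":0,"ay":0,"az":0}]'

```text
clock: 11.33
position: [503.4, -5.0, -2.6]
ee_rot: [-0.019, 1.0, -0.0, -0.002]
contact_force: [-4.8, 0.7, 3.5]
gripper_width: 51.0
grasp_force: 2.6
```

send_rows --targets '[{"gripper":-0.2,"x":-0.15,"y":0,"z":0,"ax":0,"ay":0,"az":0},{"gripper":-0.2,"x":0,"y":0,"z":0,"ax":0,"ay":0,"az":0},{"gripper":-0.2,"x":0,"y":0,"z":0,"ax":0,"ay":0,"az":0}]'

```text
clock: 11.58
position: [503.4, -5.2, -2.8]
ee_rot: [-0.019, 1.0, -0.0, -0.003]
contact_force: [-7.9, 2.1, 5.0]
gripper_width: 51.2
grasp_force: 3.9
```

The tool has stalled at x=503.4 and the force is rising, so the carton is against the fence. One more small press, then retreat and inspect.

send_rows --targets '[{"gripper":-0.2,"x":-0.2,"y":0,"z":0,"ax":0,"ay":0,"az":0},{"gripper":-0.2,"x":0,"y":0,"z":0,"ax":0,"ay":0,"az":0},{"gripper":-0.2,"x":0.6,"y":0,"z":0,"ax":0,"ay":0,"az":0},{"gripper":-0.2,"x":1.5,"y":0,"z":0,"ax":0,"ay":0,"az":0},{"gripper":-0.2,"x":3,"y":0,"z":0,"ax":0,"ay":0,"az":0}]'

```text
clock: 12.0
position: [462.3, -5.4, -1.7]
ee_rot: [-0.02, 1.0, 0.001, 0.004]
contact_force: [0.4, -0.2, 0.5]
gripper_width: 51.4
grasp_force: 0.0
```

send_rows --targets '[{"gripper":-0.2,"x":3,"y":0,"z":0,"ax":0,"ay":0,"az":0},{"gripper":-0.2,"x":2,"y":0,"z":-3,"ax":0,"ay":0,"az":0},{"gripper":-0.2,"x":0,"y":0,"z":-4,"ax":0,"ay":0,"az":0},{"gripper":-0.2,"x":0,"y":0,"z":-4,"ax":0,"ay":0,"az":0},{"gripper":-0.2,"x":0,"y":0,"z":0,"ax":0,"ay":0,"az":0}]'

```text
clock: 12.42
position: [414.4, -6.8, 115.4]
ee_rot: [-0.021, 1.0, 0.002, 0.01]
contact_force: [-0.0, 0.2, -0.9]
gripper_width: 51.1
grasp_force: 0.0
```

Run:
```python
from h import *
im=lying()
t,d,m=snap("top"); T=cloud(d,m); F=(T[...,:2]-C)@R.T
k=(F[...,0]>-60)&(F[...,0]<130)&(abs(F[...,1])<145)&(T[...,2]>45)&(T[...,2]<65)
print("top",cv2.boxPoints(cv2.minAreaRect(F[k].astype(np.float32))).round(1).tolist())
a=cv2.resize(im[180:380,230:430,::-1],(400,400)); b=cv2.resize(t[190:310,260:400,::-1],(400,343)); b=cv2.copyMakeBorder(b,0,57,0,0,0)
cv2.imwrite("pics/end.png",np.hstack([a,b]))
```

```text
3332 z 55.4
[[-16.200000762939453, -96.9000015258789], [96.0999984741211, -98.0], [97.9000015258789, 94.5], [-14.399999618530273, 95.5]]
[412.3  -7.1 112.3] [-0.4  0.1 -0.4] 12.4667
top [[-15.0, -95.69999694824219], [129.39999389648438, -95.9000015258789], [129.60000610351562, 94.0], [-14.800000190734863, 94.0999984741211]]
```

View pics/end.png

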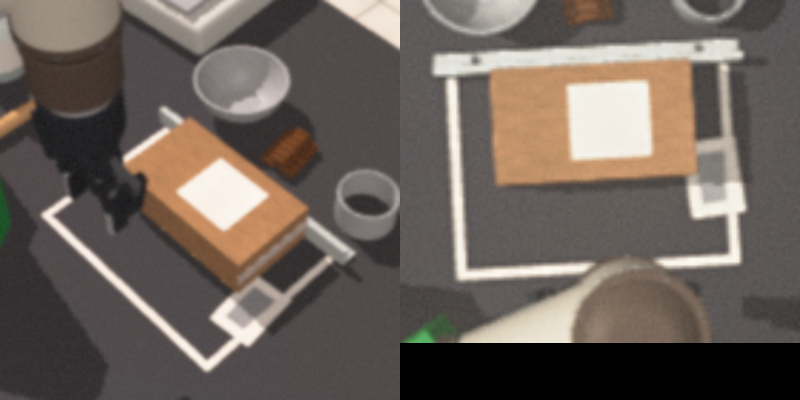

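The final picture shows the carton lying flat with its long side along the fence: (490–695, 65) in the right half. It is inside the tape, the gripper is clear, and the bystanders visible in this crop have not moved. Measured far corners are at x 96–98 (fence at 95, calibration about 2 mm) and y runs from -98 to +95. Handing in.

```bash
python3 -c "
from bench import arm
print(arm.job_done())"
```

```text
the job is handed in; nothing more can be done
None
```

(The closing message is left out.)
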